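Peel the clinging cover tray off the stack and hold it in the ioniser's air

ROBOT

A 6-joint arm with a two-finger parallel gripper is mounted at the origin on the work surface. World frame = base frame: x ahead of the robot, y to its left, z up, the work surface at z = 0. Lengths are in m, angles in rad, forces in N, time in s.
With the tool pointing down it reaches from about 0.325 to 0.9 m from the base axis. Payload 6.1 kg.
Tool frame: the origin (TCP) lies midway between the tips of the shut fingers; the grasp point (between the pads) lies 19 mm behind it; x points along the fingers, y is the direction in which the jaws open and shut, and the axes are right-handed (so a half turn about x gives the same grasp; the last joint's range is limited). The gripper opens to 85 mm and grips with 20 to 120 N. Pads are 22 mm wide; open, the fingers measure 114 mm over their backs; the gripper's body (76 mm by 85 mm) begins 54 mm behind the grasp point. The pads swing forward as they close: fully open they stand 13 mm farther back than shut.
Start: joints at [-1.464, 0.22, 1.526, -0, 1.395, -0.126], TCP at [0.144, -0.608, 0.231] pointing down, gripper open.
Joint ranges: [-2.98, 2.98], [-0.91, 2.08], [0.09, 2.57], [-1.24, 4.39], [0.2, 2.65], [-2.68, 2.68]. Speed limits (rad/s): [2.57, 2.57, 3.01, 3.14, 3.14, 3.14].

INTERFACE

Orientations are given as [roll, pitch, yaw] about the fixed x, y, z axes, in that order (R = Rz(yaw) Ry(pitch) Rx(roll)).
In Python, from plant import movep, move_l, set_joints, gripper_to, hold, inverse_kinematics, observe, get_image, get_calibration, Unreachable, job_done gives the robot as it stands. Calls block until the motion is done:
- movep(position, orientation): joint-space move of the TCP to a pose.
- move_l(position, feed=0.15, rotation=None, max_force=None): straight line of the TCP; rotation=None keeps the orientation; feed is the mean speed in m/s. With max_force (N) it stops when the force on the tool has changed by that much, and returns True; else False.
- set_joints(angles): joint-space move.
- gripper_to(opening, f_grip=None): finger opening in m; f_grip is the grip in N (None keeps the last); returns when the fingers have stopped.
- hold(seconds).
- inverse_kinematics(position, orientation): joint angles nearest the present ones, or None.
- observe(): the state.
- get_image(name): name is "scene" or "side" or "wrist"; returns (picture, depth): 384x512x3 uint8, red, green, blue; 384x512 float32, m along the optical axis (not along the pixel's ray), 0 where there is no reading.
- get_calibration(name): a dict with "intrinsics" (3x3 intrinsics, pixels), "dist_coeffs" ([k1, k2, p1, p2, k3] as OpenCV has them; the pictures are not rectified), "world_from_camera" (4x4, takes a point from camera to world coordinates). Camera axes: x right, y down, z forward; pixel columns grow to the right and rows downward; lengths in m; the calibration is good to about 2 mm. A picture is of the moment at which its call begins: read the wrist's pose just before it. get_calibration takes no time and is no camera call; for the wrist camera it gives the pose at the moment of the call.
A pose or a line that the arm cannot do raises Unreachable and nothing moves.
- job_done(): hands the job in, once; it reports no verdict.
The state is a dict: "time_s": time; "q": joint angles; "joint_velocities": joint speeds; "joint_torque": joint torques, N m; "eef_pos": TCP position; "tcp_rot": TCP orientation; "ft_force": force on the tool from outside, world axes, zero at the start; "torque": the same for the moment, N m; "opening": finger opening in m.
Only numpy, scipy, OpenCV 4.12 (cv2) and the standard library are available. Lean on these libraries where they do the work, as an engineer would, in place of code of your own. Each camera call takes 0.05 s, during which the arm holds its last target. There are 200 camera calls.

TASK

The empty cover tray on top of the parts-tray stack clings to the filled tray below, so take it by the upright grip rib at its tab corner and peel it: raise that corner slowly by about 4 cm with the opposite corner still resting on the stack, so that the cling lets go, then lift it clear and leave the filled tray seated. Carry it to the ionising blower and hold it level in the middle of the air stream, about 18 cm in front of the grille and touching nothing else, without disturbing the other things on the bench. The job finishes while the robot is still holding the tray there, still.

Things in the scene. Friction and masses are not known exactly. Their poses are not given: they have to be found in the camera images.
- tray_top: cover tray: empty light grey moulded tray on top of the stack, 170 x 120 mm (its x, y), rim at z = 38 mm, 0.08 to 0.16 kg. Origin: centre of its underside, z up. Its foot (150 x 100 mm, 10 mm deep) sits with 2 mm play in the tray below; the shoulder above (z = 10 mm) stands on that tray's rim. The (-x, +y) corner is the tab corner: a flat ear 26 mm wide runs out along the diagonal at rim height
- tab (a point): middle of the upright grip rib on the ear at the cover tray's tab corner: 30 mm long along the tray's diagonal, 10 mm thick across it, 22 mm high (11 mm above and below this point), standing on the ear. It lies 121 mm out from the tray's middle along (-85, +60) in tray axes, 30 mm above tray_mid. Axes as the tray. The next tray's rib is below the ear
- tray_mid (a point): middle of the cover tray, 19 mm above the centre of its underside, axes as the tray
- tab_corner (a point): cover tray, underside of its shoulder at the tab corner: (-83, +58, 10) mm in tray axes
- far_corner (a point): cover tray, underside of its shoulder at the opposite corner: (+83, -58, 10) mm in tray axes; on this corner it tips while being peeled. A springy nib in each side wall of the lower tray's recess, nearer this corner, grips the foot; together they hold some 5 to 7 N, about what the filled tray weighs, so a straight or hasty pull may bring it up too. Each lets go once the foot has risen 8 mm there
- tray_next: the filled tray below, same shape, 28 mm lower in the same pose, 0.5 kg with its steel parts, loose; it sits in a third tray fixed to a 196 x 146 mm steel plate. Origin: centre of its underside, z up; its rim is at z = 38 mm
- blower: ionising blower, fixed to the bench: white box 156 mm wide, 150 mm high, 84 mm deep, in a steel bracket (205 mm wide over its knobs), top 225 mm above the bench. Origin: on the bench below the box's middle; front with the grille faces its -x
- outlet (a point): middle of the blower's round grille (132 mm across), 150 mm above the bench. The air blows level along this frame's -x; z is up
- wash_bottle: loose white wash bottle, 60 mm across, 160 mm high
- tape_roll: loose clear roll of tape lying flat, 84 mm across, 19 mm high
- screwdriver: loose black-handled screwdriver lying flat, 170 mm long
- tweezers: loose steel tweezers lying flat, 130 mm long, 6 mm high
- loupe: loose black eye loupe, 42 mm across, 34 mm high
- swab_cup: loose clear cup of swabs, 68 mm across, 75 mm high, swabs to 125 mm
Things that resemble listed ones, but are neither listed nor needed, are in the scene too. Leave any brown or pink look-alike of the wash_bottle alone.

How it is judged:
On the way, in this order (a step that is already met when the one before it is completed fails the run):
1. the cover tray is peeled: its tab corner is raised at least 20 mm off the tray below while the opposite corner still rests there (within 6 mm) (z of tab_corner in the frame of tray_next above 0.058 m and z of far_corner in the frame of tray_next below 0.044 m and contact force between the fingers and tray_top above 1 N), for 0.1 s.
2. the cover tray is lifted clear of the stack in the fingers (z of each of far_corner, tab_corner in the frame of tray_next above 0.06 m and contact force between the fingers and tray_top above 1 N), for 0.1 s.
At the end, for the whole second after the job is handed in: the cover tray is held in the fingers, its middle 110 to 250 mm in front of the grille, within 60 mm sideways and 45 mm in height of the grille's middle, level within 0.22 rad and at rest, touching nothing else; the filled tray is still seated (moved less than 12 mm, tilted less than 0.06 rad) (x of tray_mid in the frame of outlet between -0.25 and -0.11 m and y of tray_mid in the frame of outlet between -0.06 and 0.06 m and z of tray_mid in the frame of outlet between -0.045 and 0.045 m and angle between tray_top's own z axis and vertical below 0.22 rad and contact force between the fingers and tray_top above 1 N and linear speed of tray_top below 0.03 m/s and contact force between tray_top and tray_next below 0.1 N and contact force between tray_top and blower below 0.1 N and contact force between tray_top and wash_bottle below 0.1 N and contact force between tray_top and tape_roll below 0.1 N and contact force between tray_top and screwdriver below 0.1 N and contact force between tray_top and tweezers below 0.1 N and contact force between tray_top and loupe below 0.1 N and contact force between tray_top and swab_cup below 0.1 N and height (world z) of tray_mid above 0.1 m and distance of tray_next from where it was at the start of the episode below 0.012 m and angle between tray_next's own z axis and vertical below 0.06 rad); the arm keeps its last pose, push and grip.
It fails at once if the filled tray is pulled up or knocked out of its seat (moved over 20 mm or tilted over 0.15 rad) (distance of tray_next from where it was at the start of the episode above 0.02 m or angle between tray_next's own z axis and vertical above 0.15 rad).
It fails at once if another thing on the bench is disturbed (moved over 30 mm) (distance of any of wash_bottle, tape_roll, screwdriver, tweezers, loupe, swab_cup from where it was at the start of the episode above 0.03 m).
It also fails if it takes over 48 s, if anything falls off the work surface, if the arm or the gripper's body presses on something with over 40 N, if the wrist force passes 120 N, or if a joint passes its speed limit or range.

## Working session

There is one attempt and no reset: what is moved stays moved. The work goes in short steps, each a Python script; the robot and the scene stay as the last script left them, time stands still between calls to the robot, and variables do not carry over. Pictures are saved under pics/ and viewed, about 8 in all and at most 12, crops included, and the job is handed in when it is done.

```bash
ls; mkdir -p pics
cat > h.py <<'E'
import numpy as np, cv2
from plant import *
def save(name,tag):
    c=get_calibration(name); im,d=get_image(name)
    np.savez(f'pics/{tag}.npz',im=im,d=d,K=c['intrinsics'],D=c['dist_coeffs'],T=c['world_from_camera'])
    cv2.imwrite(f'pics/{tag}.png',im[:,:,::-1]); return im,d
def load(tag): return np.load(f'pics/{tag}.npz')
def cloud(tag):
    z=load(tag); h,w=z['d'].shape
    u,v=np.meshgrid(np.arange(w),np.arange(h))
    n=cv2.undistortPoints(np.stack([u,v],-1).reshape(-1,1,2).astype(float),z['K'],z['D']).reshape(h,w,2)
    P=np.concatenate([n,np.ones((h,w,1))],-1)*z['d'][...,None]
    P=P@z['T'][:3,:3].T+z['T'][:3,3]; P[z['d']==0]=np.nan
    return P
E
python3 - <<'E'
from h import *
a,_=save('scene','s0'); b,_=save('side','d0')
cv2.imwrite('pics/both.png',cv2.resize(np.vstack([a,b])[:,:,::-1],None,fx=.78,fy=.78))
for t in('scene','side','wrist'):
    c=get_calibration(t);print(t,np.round(c['world_from_camera'],3).tolist())
print(observe())
E
```

```text
pics
scene [[0.679, 0.455, -0.577, 1.422], [0.734, -0.43, 0.525, -0.721], [-0.009, -0.78, -0.626, 1.034], [0.0, 0.0, 0.0, 1.0]]
side [[0.924, -0.286, 0.253, 0.23], [-0.381, -0.668, 0.639, -0.821], [-0.014, -0.687, -0.726, 1.095], [0.0, 0.0, 0.0, 1.0]]
wrist [[0.23, -0.925, -0.301, 0.222], [-0.973, -0.219, -0.07, -0.589], [-0.001, 0.309, -0.951, 0.373], [0.0, 0.0, 0.0, 1.0]]
{'time_s': 0.1, 'q': array([-1.46409236e+00,  2.21185518e-01,  1.52750577e+00, -1.31180559e-05,
        1.39473150e+00, -1.26096719e-01]), 'joint_velocities': array([ 0.0004852 , -0.00390728, -0.00019952, -0.00076897,  0.00134205,
        0.00133294]), 'joint_torque': array([ 5.65692244e-04, -4.98242211e+01, -3.90546870e+01, -2.40180570e-04,
        5.60720553e-03,  3.62957067e-06]), 'eef_pos': array([ 0.14412345, -0.60757837,  0.23028016]), 'tcp_rot': array([-1.68983846,  1.56896615,  1.68455719]), 'ft_force': array([0.64231309, 0.06991151, 0.60232865]), 'torque': array([ 0.03095176, -0.00965984,  0.03679689]), 'opening': 0.08542057515480944}
```

View pics/both.png

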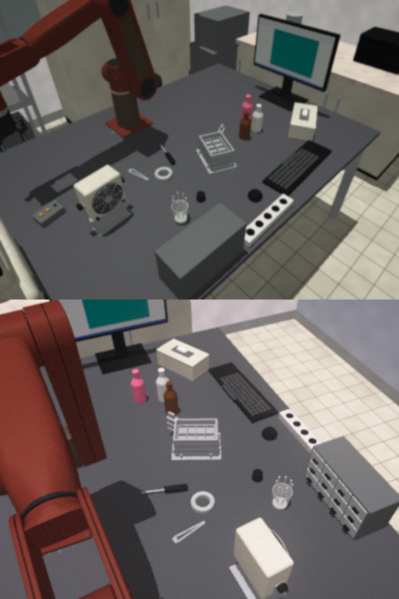

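Scene (top): the stack is at about (275,188) full-res and the blower at (128,245). The bottles (pink, white, brown) stand beside the stack. In the side view the stack is at (250,180) and the blower at (338,330). Next I'll enlarge the stack and blower and check the depth.

Run:
```python
from h import *
a=load('s0')['im'];b=load('d0')['im']
A=cv2.resize(a[145:235,235:325],(400,400),interpolation=cv2.INTER_CUBIC); B=cv2.resize(b[125:225,200:300],(400,400),interpolation=cv2.INTER_CUBIC)
C=cv2.resize(a[200:300,85:185],(400,400)) # blower
cv2.imwrite('pics/c1.png',np.hstack([A,B])[:,:,::-1])
for t in('s0','d0'):
    P=cloud(t)
    m=(P[...,2]>0.02)&(P[...,2]<0.3)&(P[...,0]>0)&(P[...,0]<1.2)&(abs(P[...,1])<.9)
    n,l,s,c=cv2.connectedComponentsWithStats(m.astype(np.uint8),connectivity=4)
    print(t)
    for i in range(1,n):
        if s[i,4]>25:
            Q=P[l==i]; print(c[i].round(),s[i,4],np.percentile(Q,[3,50,97],axis=0).round(3).tolist())
```

```text
s0
[374.  87.] 2859 [[0.211, 0.875, 0.159], [0.486, 0.883, 0.231], [0.709, 0.892, 0.296]]
[164. 133.] 1728 [[0.008, -0.066, 0.03], [0.057, -0.03, 0.176], [0.224, 0.053, 0.296]]
[320. 151.] 1001 [[0.436, 0.364, 0.025], [0.557, 0.476, 0.092], [0.582, 0.538, 0.161]]
[389. 155.] 1314 [[0.647, 0.57, 0.028], [0.744, 0.639, 0.088], [0.826, 0.797, 0.104]]
[277. 191.] 1657 [[0.49, 0.066, 0.025], [0.587, 0.142, 0.074], [0.672, 0.237, 0.103]]
[ 30. 171.] 115 [[0.123, -0.567, 0.249], [0.141, -0.557, 0.28], [0.148, -0.537, 0.298]]
[  2. 189.] 62 [[0.159, -0.66, 0.248], [0.163, -0.652, 0.269], [0.168, -0.642, 0.298]]
[377. 213.] 1054 [[0.838, 0.217, 0.02], [0.897, 0.368, 0.023], [0.948, 0.507, 0.027]]
[218. 201.] 73 [[0.385, -0.046, 0.02], [0.43, -0.029, 0.024], [0.465, -0.013, 0.028]]
[128. 247.] 3204 [[0.509, -0.528, 0.082], [0.576, -0.457, 0.187], [0.591, -0.369, 0.227]]
[351. 223.] 59 [[0.847, 0.21, 0.02], [0.864, 0.246, 0.022], [0.872, 0.284, 0.027]]
[367. 238.] 31 [[0.942, 0.211, 0.021], [0.948, 0.227, 0.023], [0.955, 0.246, 0.026]]
[327. 248.] 158 [[0.86, 0.064, 0.02], [0.885, 0.083, 0.03],
[... 890 characters left out ...]
9]]
[176. 111.] 541 [[0.417, 0.503, 0.026], [0.442, 0.516, 0.093], [0.47, 0.539, 0.162]]
[444. 232.] 10280 [[0.887, -0.45, 0.027], [0.928, -0.317, 0.154], [1.018, 0.09, 0.169]]
[345. 169.] 189 [[0.853, 0.062, 0.021], [0.875, 0.083, 0.03], [0.9, 0.109, 0.038]]
[118. 207.] 187 [[0.142, -0.047, 0.269], [0.183, -0.04, 0.289], [0.222, -0.029, 0.299]]
[330. 223.] 135 [[0.708, -0.11, 0.021], [0.723, -0.095, 0.034], [0.742, -0.078, 0.039]]
[361. 248.] 674 [[0.714, -0.256, 0.023], [0.742, -0.227, 0.062], [0.776, -0.195, 0.123]]
[225. 240.] 185 [[0.386, -0.044, 0.02], [0.426, -0.029, 0.025], [0.463, -0.014, 0.03]]
[337. 332.] 5210 [[0.492, -0.53, 0.092], [0.524, -0.467, 0.222], [0.578, -0.377, 0.228]]
```

View pics/c1.png

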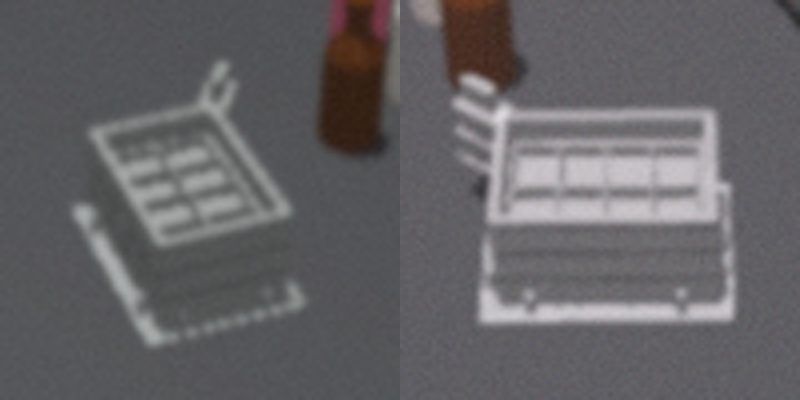

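Run:
```python
from h import *
Ps={t:cloud(t) for t in('s0','d0')}
for t,P in Ps.items():
    Q=P.reshape(-1,3); Q=Q[np.isfinite(Q).all(1)]
    R=Q[(Q[:,0]>.45)&(Q[:,0]<.72)&(Q[:,1]>.03)&(Q[:,1]<.3)]
    h,e=np.histogram(R[:,2],bins=np.arange(.0,.13,.004));print(t,dict(zip(e.round(3),h)))
    rim=R[(R[:,2]>.094)&(R[:,2]<.108)]
    print('rim',cv2.minAreaRect((rim[:,:2]*1000).astype(np.float32)),np.median(rim[:,2]))
    rib=R[(R[:,2]>.110)&(R[:,2]<.14)]; print('rib',len(rib),rib.mean(0),rib.min(0),rib.max(0))
    B=Q[(Q[:,0]>.4)&(Q[:,0]<.68)&(Q[:,1]>-.6)&(Q[:,1]<-.33)]
    top=B[(B[:,2]>.215)&(B[:,2]<.235)]; print('top',len(top),cv2.minAreaRect((top[:,:2]*1000).astype(np.float32)),top.mean(0))
P=Ps['s0'];Q=P[210:280,90:165].reshape(-1,3);Q=Q[np.isfinite(Q).all(1)]
F=Q[(Q[:,2]>.1)&(Q[:,2]<.2)&(Q[:,1]>-.6)&(Q[:,1]<-.33)&(Q[:,0]>.5)]
for k in range(6):
    c=np.median(F,0); n=np.linalg.svd(F-F.mean(0),full_matrices=False)[2][2]; r=(F-F.mean(0))@n; F=F[abs(r)<2*r.std()]
print('front n',n,'mean',F.mean(0),r.std(),F.min(0),F.max(0))
a=load('s0')['im'];b=load('d0')['im']
cv2.imwrite('pics/c2.png',np.hstack([cv2.resize(a[200:310,75:185],(400,400)),cv2.resize(b[270:384,280:394],(400,400))])[:,:,::-1])
```

```text
s0 {np.float64(0.0): np.int64(720), np.float64(0.004): np.int64(245), np.float64(0.008): np.int64(60), np.float64(0.012): np.int64(16), np.float64(0.016): np.int64(25), np.float64(0.02): np.int64(41), np.float64(0.024): np.int64(36), np.float64(0.028): np.int64(37), np.float64(0.032): np.int64(29), np.float64(0.036): np.int64(39), np.float64(0.04): np.int64(39), np.float64(0.044): np.int64(35), np.float64(0.048): np.int64(34), np.float64(0.052): np.int64(40), np.float64(0.056): np.int64(43), np.float64(0.06): np.int64(77), np.float64(0.064): np.int64(181), np.float64(0.068): np.int64(129), np.float64(0.072): np.int64(160), np.float64(0.076): np.int64(134), np.float64(0.08): np.int64(79), np.float64(0.084): np.int64(72), np.float64(0.088): np.int64(68), np.float64(0.092): np.int64(80), np.float64(0.096): np.int64(151), np.float64(0.1): np.int64(127), np.float64(0.104): np.int64(8), np.float64(0.108): np.int64(1), np.float64(0.112): np.int64(3), np.float64(0.116): np.int64(5), np.float64(0.12): np.int64(7), np.float64(0.124): np.int64(3)}
rim ((568.5969848632812, 166.17724609375), (150
[... 1267 characters left out ...]
4(13), np.float64(0.112): np.int64(6), np.float64(0.116): np.int64(12), np.float64(0.12): np.int64(15), np.float64(0.124): np.int64(8)}
rim ((559.533935546875, 159.81460571289062), (135.6195526123047, 209.733642578125), 64.19332885742188) 0.10027306925166646
rib 47 [0.51112162 0.24912494 0.11978467] [0.49995814 0.23462334 0.11028863] [0.52209175 0.26684373 0.12808744]
top 2992 ((542.32568359375, -443.5627746582031), (94.48162078857422, 155.67132568359375), 5.269126892089844) [ 0.53598297 -0.44952798  0.22455936]
front n [0.99655158 0.0821309  0.01180971] mean [ 0.58414819 -0.44536394  0.15254237] 0.003215369060344485 [ 0.57107529 -0.51583685  0.10001361] [ 0.59533923 -0.36516935  0.19997817]
```

View pics/c2.png

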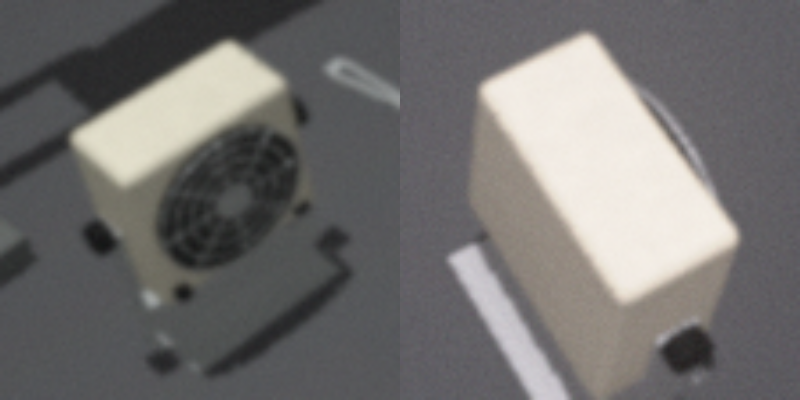

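Blower: the front plane passes through (0.584, -0.445) with normal about (0.996, 0.08), so it faces +x. The cover rim is at z≈0.100 and the tab rib top at (0.512, 0.249, 0.122), which fits the given heights. I'll go above the tab and look from close by.

```bash
cat >> h.py <<'E'
from scipy.spatial.transform import Rotation as Ro
def down(th,tilt=0.):
    """tool down, jaws along heading th; tilt = rotation about the jaw axis"""
    c,s=np.cos(th),np.sin(th)
    M=np.array([[0,c,s],[0,s,-c],[-1,0,0.]])
    R=Ro.from_rotvec(tilt*np.array([c,s,0]))*Ro.from_matrix(M)
    import warnings; warnings.simplefilter('ignore')
    return R.as_euler('xyz')
E
python3 - <<'E'
from h import *
o=observe(); print(Ro.from_euler('xyz',o['tcp_rot']).as_matrix().round(2))
for th in np.radians([34,214-360]):
    for p in ([.512,.249,.27],[.72,-.31,.18]):
        t=th if p[1]>0 else th-np.radians(34)
        print(np.degrees(t),p,inverse_kinematics(p,down(t)))
E
```

```text
[[-0.    0.23 -0.97]
 [ 0.   -0.97 -0.23]
 [-1.   -0.   -0.  ]]
34.0 [0.512, 0.249, 0.27] [ 3.14152830e-01  6.43684224e-02  1.62709412e+00 -4.44089210e-16
  1.45013011e+00 -2.79259115e-01]
0.0 [0.72, -0.31, 0.18] [-0.50700343  0.63712838  1.07316713  0.          1.43129715 -0.50700343]
-146.0 [0.512, 0.249, 0.27] None
-180.0 [0.72, -0.31, 0.18] [-0.50700343  0.63712838  1.07316713  0.          1.43129715  2.63458923]
```

Run:
```python
from h import *
th=np.radians(34)
o=observe(); move_l([o['eef_pos'][0],o['eef_pos'][1],.36],feed=.2)
movep([.545,.20,.30],down(th)); hold(.3)
save('wrist','w0'); print(observe()['time_s'],observe()['eef_pos'])
cv2.imwrite('pics/w0b.png',cv2.resize(cv2.imread('pics/w0.png'),(768,576)))
P=cloud('w0'); Q=P.reshape(-1,3); Q=Q[np.isfinite(Q).all(1)]
h,e=np.histogram(Q[:,2],bins=np.arange(.08,.135,.004)); print(dict(zip(e.round(3).tolist(),h.tolist())))
rib=Q[(Q[:,2]>.114)&(Q[:,2]<.13)&(Q[:,0]<.56)]; print(len(rib),cv2.minAreaRect((rib[:,:2]*1000).astype(np.float32)),rib.mean(0))
```

```text
4.4 [0.54508569 0.19981127 0.30000457]
{0.08: 273, 0.084: 262, 0.088: 276, 0.092: 314, 0.096: 2013, 0.1: 1351, 0.104: 309, 0.108: 264, 0.112: 253, 0.116: 232, 0.12: 373, 0.124: 88, 0.128: 57}
711 ((531.489990234375, 324.0948181152344), (174.4491424560547, 30.47587776184082), 76.00513458251953) [0.53388151 0.3422984  0.12068294]
```

View pics/w0b.png

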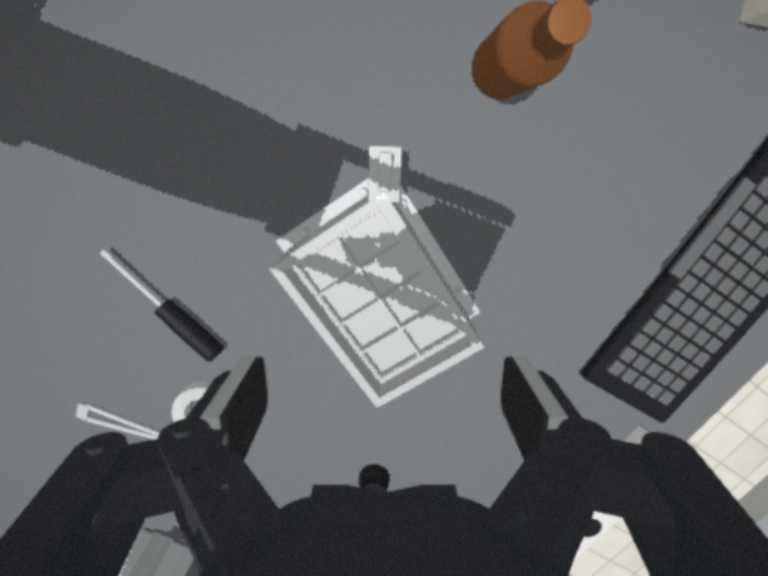

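Wrist view: rib on its ear at (385,170), rim corners left (270,268), far (378,405) and right (483,347). All of these are in the 768-wide picture.

```bash
python3 - <<'E'
from h import *
z=load('w0'); P=cloud('w0')
def ray(px,h):
    n=cv2.undistortPoints(np.array([[px]],float)/1.5,z['K'],z['D'])[0,0]
    d=z['T'][:3,:3]@[n[0],n[1],1]; o=z['T'][:3,3]; return o+d*(h-o[2])/d[2]
L,F,R=[ray(p,.100) for p in((270,268),(378,405),(483,347))]
print('corners',L.round(4),F.round(4),R.round(4),'lens',np.linalg.norm(L-F),np.linalg.norm(R-F),'mid',((L+R)/2).round(4))
ex=(F-L)/np.linalg.norm(F-L);print('yaw',np.degrees(np.arctan2(ex[1],ex[0])))
m=((L+R)/2)[:2]
for t in('w0','s0','d0'):
    Q=cloud(t).reshape(-1,3); Q=Q[np.isfinite(Q).all(1)]
    near=np.linalg.norm(Q[:,:2]-[.512,.249],axis=1)<.03
    rib=Q[near&(Q[:,2]>.114)&(Q[:,2]<.132)]
    print(t,len(rib),cv2.minAreaRect((rib[:,:2]*1000).astype(np.float32)),np.median(rib,0).round(4))
    ear=Q[near&(Q[:,2]>.09)&(Q[:,2]<.106)]; print(' ear z',np.median(ear[:,2]),len(ear))
for yaw in [np.arctan2(ex[1],ex[0])]:
    a=yaw+np.arctan2(60,-85); print('diag',np.degrees(a),'rib pred',m+.121*np.array([np.cos(a),np.sin(a)]))
E
python3 - <<'E'
import cv2
im=cv2.imread('pics/w0.png')[70:170,210:310]
cv2.imwrite('pics/w0c.png',cv2.resize(im,(600,600),interpolation=cv2.INTER_CUBIC))
E
```

```text
corners [0.475  0.1277 0.1   ] [0.6309 0.0641 0.1   ] [0.677  0.1713 0.1   ] lens 0.16840294766604974 0.11672592220796679 mid [0.576  0.1495 0.1   ]
yaw -22.205066731795316
w0 231 ((511.2974548339844, 252.0528564453125), (9.256725311279297, 29.01702880859375), 33.76308059692383) [0.5111 0.2522 0.1217]
 ear z 0.09983886937534966 632
s0 17 ((510.5404357910156, 251.80812072753906), (9.083312034606934, 33.98739242553711), 33.941898345947266) [0.5141 0.2479 0.1212]
 ear z 0.10047383031204993 42
d0 40 ((510.9624328613281, 250.9390869140625), (14.42774772644043, 32.01219940185547), 26.776411056518555) [0.5102 0.2505 0.1214]
 ear z 0.1010184902838725 68
diag 122.57734030001198 rib pred [0.5108109 0.2514687]
```

View pics/w0c.png

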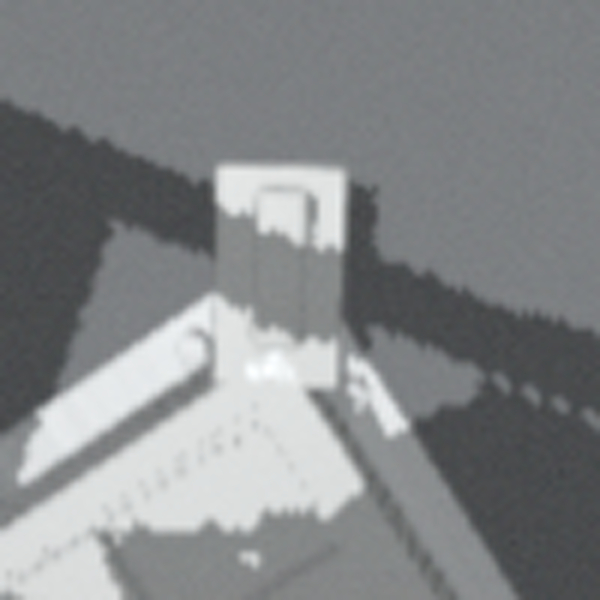

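Rib (0.5112, 0.2518), axis 123°, ear z 0.100 and top 0.122. The three cameras and the corner fit agree on this. Grasping now.

```bash
cat >> h.py <<'E'
TH=np.radians(33.3); U=np.array([-np.sin(TH),np.cos(TH),0]); RIB=np.array([.5112,.2518,.111])
E
python3 - <<'E'
from h import *
gripper_to(.05,80)
print([inverse_kinematics([RIB[0],RIB[1],.15],down(TH,t)) is not None for t in(0,.15,.25)])
p=[RIB[0],RIB[1],.16]; movep(p,down(TH))
print(move_l([p[0],p[1],.1035],feed=.06,max_force=8))
o=observe();print(o['eef_pos'],o['ft_force'])
gripper_to(0.0,80); hold(.2)
o=observe();print(o['time_s'],o['eef_pos'],o['ft_force'],o['torque'],o['opening'])
save('wrist','w1')
E
```

```text
[True, True, True]
False
[0.51158209 0.25195289 0.10399044] [0.28168292 0.58016749 0.99963067]
7.2417 [0.51126622 0.2518243  0.10396264] [-2.7050245  -1.01151533  6.29751636] [-0.15240669  0.47052996 -0.65045625] 0.008361977315731272
```

```bash
cat >> h.py <<'E'
MID=RIB-.121*U; PIV=np.array([*(MID-.101*U)[:2],.072])
E
python3 - <<'E'
from h import *
p0=np.array(observe()['eef_pos']); f0=observe()['ft_force']; ax=np.array([np.cos(TH),np.sin(TH),0])
for k in range(1,7):
    a=.038*k
    p=PIV+Ro.from_rotvec(a*ax).apply(p0-PIV)
    move_l(p,feed=.012,rotation=down(TH,a))
    o=observe();print(round(o['time_s'],2),round(a,3),o['eef_pos'].round(4),(o['ft_force']-f0).round(1),o['torque'].round(2),round(o['opening'],4))
hold(.2)
a,_=save('scene','s2'); b,_=save('side','d2')
cv2.imwrite('pics/c3.png',np.hstack([cv2.resize(a[125:235,225:335],(400,400)),cv2.resize(b[105:225,190:310],(400,400))])[:,:,::-1])
E
```

```text
8.19 0.038 [0.5119 0.2505 0.1122] [ 0.6 -1.1 -8.9] [-0.45  0.27 -0.37] 0.0082
9.05 0.076 [0.513  0.2493 0.1208] [ 1.2 -0.9 -7. ] [-0.44  0.36 -0.36] 0.0079
9.91 0.114 [0.514  0.2478 0.129 ] [ 0.6  1.4 -6.6] [ 0.11  0.52 -0.26] 0.0082
10.77 0.152 [0.5153 0.2456 0.1372] [ 0.4  2.6 -6.5] [ 0.1   0.47 -0.21] 0.0081
11.62 0.19 [0.5168 0.2434 0.1452] [ 1.9  0.6 -6.6] [ 0.01  0.36 -0.18] 0.0077
12.48 0.228 [0.5184 0.2409 0.1532] [ 1.3  0.9 -7.3] [-0.03  0.36 -0.21] 0.0082
```

View pics/c3.png

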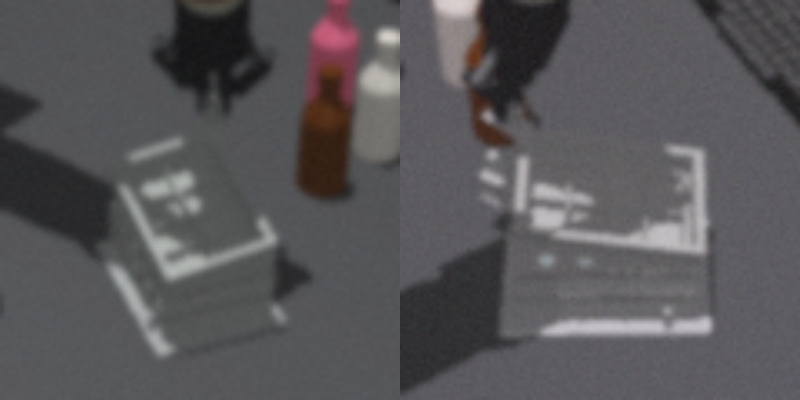

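The fingers are at the rib with the stack below. The picture alone doesn't show whether the tab corner rose, so I'll check with depth.

Run:
```python
from h import *
ax=np.array([np.cos(TH),np.sin(TH)])
for t in('s0','s2','d0','d2'):
    Q=cloud(t).reshape(-1,3); Q=Q[np.isfinite(Q).all(1)]
    s=(Q[:,:2]-MID[:2])@U[:2]; w=(Q[:,:2]-MID[:2])@ax
    print(t)
    for lo,hi in((-.1,-.08),(-.08,-.05),(-.05,-.02),(-.02,.02),(.02,.05),(.05,.08),(.08,.1),(.1,.115),(.115,.14)):
        m=(s>lo)&(s<hi)&(abs(w)<.1)&(Q[:,2]>.02); print(' ',lo,m.sum(),np.percentile(Q[m,2],[20,50,80,95,99]).round(3) if m.any() else '')
```

```text
s0
  -0.1 206 [0.037 0.064 0.089 0.1   0.104]
  -0.08 311 [0.038 0.066 0.091 0.1   0.102]
  -0.05 238 [0.05  0.071 0.092 0.1   0.102]
  -0.02 323 [0.064 0.073 0.087 0.101 0.103]
  0.02 220 [0.065 0.074 0.09  0.101 0.103]
  0.05 196 [0.07  0.08  0.097 0.101 0.102]
  0.08 73 [0.076 0.091 0.1   0.103 0.104]
  0.1 25 [0.101 0.106 0.12  0.122 0.124]
  0.115 27 [0.095 0.102 0.118 0.125 0.125]
s2
  -0.1 200 [0.039 0.063 0.093 0.102 0.106]
  -0.08 346 [0.038 0.068 0.099 0.108 0.112]
  -0.05 651 [0.076 0.121 0.489 0.508 0.515]
  -0.02 1286 [0.096 0.454 0.507 0.525 0.536]
  0.02 1052 [0.111 0.34  0.47  0.518 0.522]
  0.05 698 [0.128 0.256 0.522 0.539 0.546]
  0.08 485 [0.194 0.248 0.542 0.558 0.564]
  0.1 248 [0.48  0.52  0.56  0.571 0.575]
  0.115 83 [0.492 0.509 0.535 0.577 0.579]
d0
  -0.1 195 [0.035 0.067 0.098 0.102 0.104]
  -0.08 344 [0.044 0.073 0.098 0.102 0.105]
  -0.05 477 [0.057 0.071 0.092 0.101 0.104]
  -0.02 726 [0.059 0.071 0.089 0.101 0.104]
  0.02 447 [0.065 0.073 0.092 0.102 0.105]
  0.05 295 [0.067 0.078 0.098 0.103 0.105]
  0.08 86 [0.08  0.094 0.102 0.105 0.107]
  0.1 73 [0.076 0.101 0.115 0.124 0.126]
  0.115 128 [0.052 0.082 0.111 0.123 0.127]
d2
  -0.1 218 [0.035 0.069 0.1   0.105 0.107]
  -0.08 396 [0.052 0.079 0.104 0.112 0.114]
  -0.05 1003 [0.078 0.111 0.487 0.51  0.518]
  -0.02 2049 [0.09  0.447 0.511 0.529 0.539]
  0.02 1342 [0.098 0.312 0.403 0.522 0.524]
  0.05 1165 [0.137 0.32  0.524 0.54  0.547]
  0.08 806 [0.209 0.496 0.543 0.557 0.562]
  0.1 452 [0.242 0.535 0.564 0.572 0.576]
  0.115 119 [0.055 0.087 0.156 0.578 0.58 ]
```

The cover is tilting with the tool: the rim is at 0.102 near the far corner and rises at about 0.22, and the load has dropped to weight level. Now a slow lift.

Run:
```python
from h import *
p=np.array(observe()['eef_pos']); 
for dz in (.006,.012,.02,.05):
    move_l(p+[0,0,dz],feed=.012 if dz<.03 else .05)
    o=observe();print(round(o['time_s'],2),dz,o['ft_force'].round(1),o['torque'].round(2),round(o['opening'],4))
# level, rotating about tray middle-ish (keep the mid in place, raise)
q=p+np.array([0,0,.12])
move_l(q,feed=.08,rotation=down(TH,0)); hold(.2)
o=observe();print(round(o['time_s'],2),o['eef_pos'],o['ft_force'].round(1),round(o['opening'],4))
a,_=save('scene','s3'); b,_=save('side','d3'); save('wrist','w3'); 
cv2.imwrite('pics/c4.png',np.hstack([cv2.resize(a[65:235,195:365],(400,400)),cv2.resize(b[60:230,160:330],(400,400))])[:,:,::-1])
for t in('s3','d3','w3'):
    Q=cloud(t).reshape(-1,3); Q=Q[np.isfinite(Q).all(1)]
    s=(Q[:,:2]-MID[:2])@U[:2]; w=(Q[:,:2]-MID[:2])@[np.cos(TH),np.sin(TH)]
    m=(abs(s)<.16)&(abs(w)<.11)
    h,e=np.histogram(Q[m,2],bins=np.arange(.02,.3,.008));print(t,[(round(x,3),int(y)) for x,y in zip(e,h) if y>20])
```

```text
13.43 0.006 [ 0.5  0.3 -1.2] [-0.01 -0.03  0.01] 0.008
14.07 0.012 [-0.5 -0.2 -1.7] [ 0.03 -0.   -0.05] 0.0082
14.89 0.02 [-0.   0.2 -1. ] [ 0.02 -0.02  0.  ] 0.0079
15.64 0.05 [-0.8  0.1 -1.2] [ 0.05  0.01 -0.04] 0.0081
16.87 [0.51820773 0.24055033 0.2724606 ] [-0.6 -0.3 -1.5] 0.0082
s3 [(np.float64(0.02), 71), (np.float64(0.028), 95), (np.float64(0.036), 218), (np.float64(0.044), 372), (np.float64(0.052), 185), (np.float64(0.06), 133), (np.float64(0.068), 286), (np.float64(0.228), 183), (np.float64(0.236), 263), (np.float64(0.244), 253), (np.float64(0.252), 167), (np.float64(0.26), 279), (np.float64(0.268), 122), (np.float64(0.284), 24)]
d3 [(np.float64(0.02), 117), (np.float64(0.028), 118), (np.float64(0.036), 406), (np.float64(0.044), 607), (np.float64(0.052), 337), (np.float64(0.06), 197), (np.float64(0.068), 479), (np.float64(0.076), 68), (np.float64(0.092), 26), (np.float64(0.228), 393), (np.float64(0.236), 361), (np.float64(0.244), 471), (np.float64(0.252), 274), (np.float64(0.26), 365), (np.float64(0.268), 385), (np.float64(0.284), 31)]
w3 [(np.float64(0.02), 219), (np.float64(0.028), 239), (np.float64(0.036), 1302), (np.float64(0.044), 1393), (np.float64(0.052), 336), (np.float64(0.06), 315), (np.float64(0.068), 2110), (np.float64(0.092), 194), (np.float64(0.228), 699), (np.float64(0.236), 189), (np.float64(0.244), 150), (np.float64(0.26), 301), (np.float64(0.268), 649), (np.float64(0.276), 328), (np.float64(0.284), 1257)]
```

View pics/c4.png

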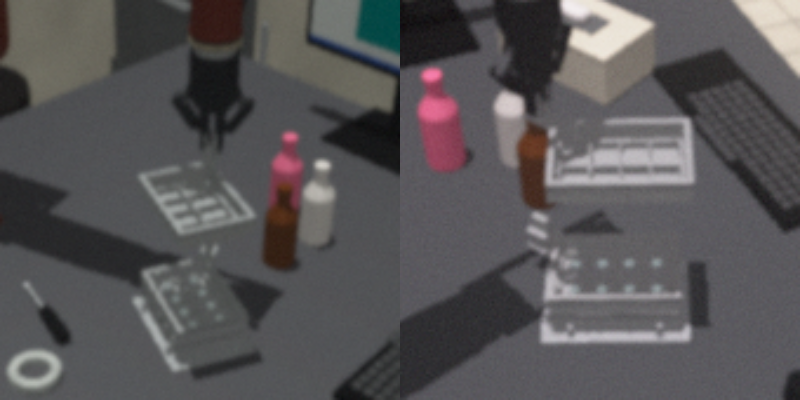

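The cover is free and level in the fingers. The filled tray is seated with its rim at 0.072. Carrying it to the blower now.

Run:
```python
from h import *
T=np.array([.743,-.311,.183])
movep([.56,.16,.33],down(np.radians(25))); movep([.66,-.1,.33],down(np.radians(12)))
movep(T+[0,0,.14],down(0.)); move_l(T,feed=.08); hold(.5)
o=observe();print(round(o['time_s'],2),o['eef_pos'],o['ft_force'].round(1),round(o['opening'],4))
a,_=save('scene','s4'); b,_=save('side','d4')
cv2.imwrite('pics/c5.png',np.hstack([cv2.resize(a[150:350,70:270],(400,400)),cv2.resize(b[184:384,240:440],(400,400))])[:,:,::-1])
for t in('s4','d4'):
    Q=cloud(t).reshape(-1,3); Q=Q[np.isfinite(Q).all(1)]
    m=(abs(Q[:,0]-.743)<.115)&(abs(Q[:,1]+.432)<.1)&(Q[:,2]>.165)&(Q[:,2]<.2); R=Q[m]
    for _ in range(8):   # upper envelope = rim plane
        c,*_x=np.linalg.lstsq(np.c_[R[:,:2]-[.743,-.432],np.ones(len(R))],R[:,2],rcond=None)
        r=R[:,2]-np.c_[R[:,:2]-[.743,-.432],np.ones(len(R))]@c; R=R[(r>-.004)&(r<.006)]
    print(t,len(R),'slope',c.round(3),R[:,:2].min(0),R[:,:2].max(0),(R[:,:2].min(0)+R[:,:2].max(0))/2)
    s=(Q[:,:2]-MID[:2]); m=(abs(s@U[:2])<.1)&(abs(s@[np.cos(TH),np.sin(TH)])<.1)&(Q[:,2]>.066)&(Q[:,2]<.08)
    print(' next rim',cv2.minAreaRect((Q[m,:2]*1000).astype(np.float32)),np.median(Q[m,2]))
```

```text
21.91 [ 0.74298566 -0.31098529  0.18293954] [-0.5 -0.5 -1.5] 0.0079
s4 622 slope [-0.     0.008  0.177] [ 0.64680047 -0.53129392] [ 0.84042725 -0.33301988] [ 0.74361386 -0.4321569 ]
 next rim ((576.91259765625, 149.57821655273438), (125.60957336425781, 177.1027069091797), 66.69847106933594) 0.07146524896880002
d4 957 slope [0.    0.006 0.178] [ 0.64595876 -0.53127019] [ 0.84108943 -0.3324301 ] [ 0.7435241  -0.43185014]
 next rim ((573.754150390625, 149.9116973876953), (128.66944885253906, 173.123291015625), 66.96783447265625) 0.07221314487893182
```

View pics/c5.png

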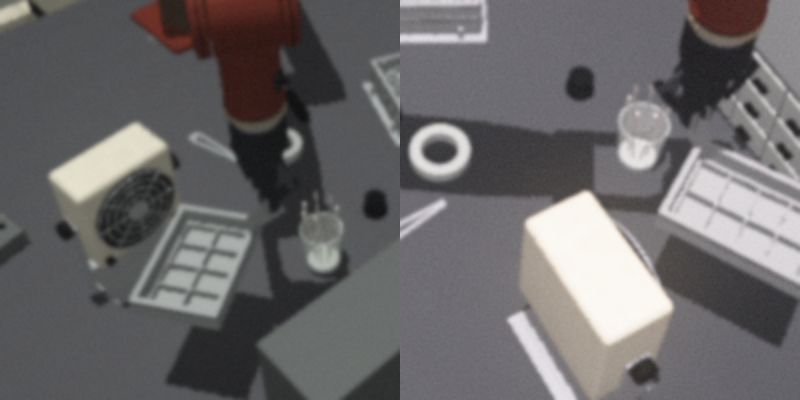

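The tray hangs level in front of the grille, with daylight to the blower, swab cup and drawer box. All margins are good, so I'm handing in.

Run:
```python
from h import *
o=observe();print(abs(o['joint_velocities']).max(),o['opening'],o['ft_force'])
job_done()
```

```text
0.0013405119182815207 0.008071961886612931 [-0.26462343  0.32668181 -1.23963306]
the job is handed in; nothing more can be done
```

I peeled the cover tray off by its grip rib, lifted it clear and carried it to the blower. I handed the job in at about 22 s with the robot still holding the tray there; no verdict is reported.

- **Peel:** I gripped the rib at 80 N and tipped the tray 0.23 rad about the far corner. That put the tab corner about 45 mm up while the far-corner rim still read about 0.10 m. The pull dropped to about the tray's weight as the cling let go.
- **Final position:** the middle of the tray is at about (0.744, -0.432, 0.159) m. That is about 16 cm in front of the grille rather than 18 cm, which I chose to keep clear of the drawer box behind. It is about on the centre line and 9 mm above the grille's middle.
- **Level and still:** the tray slopes less than 0.01 rad by depth from both fixed cameras. The arm was at rest and the wrist force was about 1.2 N, roughly the tray's weight.
- **Clearances:** the tray is about 5 cm from both the blower front and the drawer box, and the last picture shows it touching nothing.
- **Filled tray:** its rim is still at 0.072 m. Its centre is within about 3 mm of where it started, which is within measuring error.
- **Bench items:** the last pictures show nothing knocked over, but I did not measure the loose items again.

No check failed. The fingers closed to about 8 mm on the 10 mm rib, a small mismatch, but the opening stayed steady throughout.

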